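# Hold a brass strip in the polishing hood's window

## Task

Get the brass strip ready for polishing: first stand the steel guard pin fully home in the round bore in the hood's lid and let go of it, then take the strip by its wooden holder and lower it through the narrow window in the lid until the underside of the wooden holder hovers about 10 mm above the lid. Finish still gripping the holder there, strip upright, not resting on the lid or pressed hard against the window's edges, and leave everything else on the bench where it lies.

Things in the scene. Friction and masses are not known exactly. Their poses are not given: they have to be found in the camera images.
- pin_grip (a point): Loose steel guard pin, upright in the square wooden stand at the start. Shank 14 mm in diameter, 40 mm long, foot chamfered; above it a dark round head 22 mm in diameter, 34 mm tall. 42 to 84 g. This point is the head's centre, 57 mm above the foot; z up the pin. At the start it is 72 mm above the bench, the head's underside 15 mm above the stand.
- strip_grip (a point): Loose brass strip in a wooden holder, upright in the slotted stand at the start. Strip 6 (x) x 24 (y) mm, 60 mm long, last 7 mm only 4 x 20. Holder above it 18 (x) x 36 (y) x 50 mm tall: grip it across the 18. 63 to 126 g. Point: holder's centre, 25 mm above its underside, 85 mm above strip's end; z up. Starts 100 mm above the bench; 30 mm of lift frees it. Half a turn is the same.
- window (a point): Centre of the window in the hood's lid, at the lid's upper face, 80 mm above the bench. The window is 8 mm (x) by 26 mm (y), rim slightly chamfered, through a lid 8 mm thick, open below to the hood's floor (74 mm below the lid's upper face). A fixed felt mop stands inside, its face 24 mm to the +x side of this point. x, y are the hood's axes, z up.
- bore (a point): Centre of the mouth of the round pin bore, at the lid's upper face, 80 mm above the bench, 85 mm to the -y side of the window along the hood's y. 16 mm in diameter, 24 mm deep, blind, rim slightly chamfered. With the pin home the centre of its head stands 33 mm above this point.
- hood: Grey polishing hood, fixed to the bench: a closed box with a flat aluminium lid, 110 mm (x) by 170 mm (y), lid 80 mm high, foot plate 130 x 190 mm, clear front at -x, motor and dust spigot behind to 107 mm on the +x side, no higher than 62 mm. Origin at the centre of its underside, z up.
- strip_stand: Fixed wooden block with the slot that holds the strip at the start: 60 (x) x 70 (y) x 45 mm tall, slot 8 (x) x 26 (y) mm, 30 mm deep. Origin at the centre of its underside. The two stands may change places.
- pin_stand: Fixed square wooden block with the bore that holds the pin at the start: 60 x 60 x 40 mm tall, bore 16 mm in diameter, 25 mm deep. Origin at the centre of its underside.
- strip: The strip with its holder as one body (see strip_grip). Origin at the centre of the strip's lower end, 85 mm below strip_grip.
- pin: The guard pin as one body (see pin_grip). Origin at the centre of its foot.
- borax_cone: Bystander, loose: white round borax tablet, 43 mm across, 15 mm tall. Origin at the centre of its underside.
- ring_clamp: Bystander, loose: turned wooden ring clamp lying on its side, 114 x 25 x 22 mm. Origin at the centre of its underside.
- rough_stone_3: Bystander, loose: small tan rough stone, 20 x 27 x 12 mm. Origin at the centre of its underside.
- finger_cot_1: Bystander, loose: tan finger cot, 20 x 40 x 20 mm. Origin at the centre of its underside.
- bangle_teal: Bystander, loose: wire bangle with a teal stone, 72 x 88 x 37 mm. Origin at the centre of its underside.
- sanding_stick: Bystander, loose: round reddish sanding stick lying down, 110 mm long, 14 mm thick. Origin at the centre of its underside.
Things that resemble listed ones, but are neither listed nor needed, are in the scene too. What is shaped like the strip but purple or turquoise is not meant.

How it is judged:
By the outcome, as a careful person would: the job done as asked, in the order asked, and still so for the second after the job is handed in, while the arm keeps its last pose, push and grip.
It also fails if it takes over 58 s, if anything falls off the work surface, if the arm or the gripper's body presses on something with over 40 N, if the wrist force passes 120 N, or if a joint passes its speed limit or range.

## Robot

A 6-joint arm with a two-finger parallel gripper is mounted at the origin on a cart in front of the work surface, level with it; the furniture and walls round the work are solid. World frame = base frame: x ahead of the robot, y to its left, z up, the work surface at z = 0. Lengths are in mm, angles in rad, forces in N, time in s.
With the tool pointing down it reaches from about 275 to 725 mm from the base axis. Payload 15.9 kg.
Tool frame: the origin (TCP) lies on the centre line of the jaws, within the pads' length; the fingertips stand r.tip_extent ahead of it and the grasp point (between the pads) lies 5 mm behind it (r.tip_extent is the distance from the TCP to the fingertips, in mm); z points along the fingers, y is the line along which they close (so a half turn about z gives the same grasp; the last joint's range is limited). The gripper opens to 85 mm and grips with 20 to 120 N. Pads are 22 mm wide; open, the fingers measure 114 mm over their backs; the gripper's body (76 mm by 85 mm) begins 54 mm behind the grasp point. The pads swing forward as they close: fully open they stand 13 mm farther back than shut.
Start: joints at [-1.124, 0.213, -0.034, 1.323, 0, 1.571], TCP at [216.033, -450.905, 245.306] pointing down, gripper open.
Joint ranges: [-2.98, 2.98], [-0.74, 1.72], [-1.14, 1.35], [-2.1, 2.04], [-1.57, 1.44], [-3.14, 3.14]. Speed limits (rad/s): [1.89, 1.89, 2.39, 2.57, 3.14, 3.14].

## Interface

Orientations are given as a unit quaternion [x, y, z, w].
In Python, from workcell import r, cams, ticket gives the robot as it stands.
- The arm moves only by the shell command python3 -m inch 'ROWS' [FORCE]. ROWS is JSON, a list of rows, each a list of 7 numbers: the shift along the tool's x, y, z in m, then the turn, a rotation vector about the tool's x, y, z in rad, then the finger opening in m, from 0 to 0.0854. A call has 1 to 10 rows; each row is the pose to reach, as a shift and turn from the pose commanded when the call began, along the tool's axes at that moment; what a row does not reach only later rows make up. A row lasts 1/10 s, in which the tool goes at most 50 mm and 8.59 degrees, less where a joint would pass 70% of its speed; a pose out of reach is approached as far as the arm can. A call with a gripper value outside its range is refused whole. The fingers move at their own pace and stop on an object; FORCE is the grip in N (left out, the last holds). Time passes only in rows, so rows that repeat a pose let the fingers close. It gives the time, the measured TCP pose, the force, the opening and the grip force at its end, in the units of the state.
- r.get_obs(): the state, without advancing time (a new reading comes with each control period).
- cams.read_camera(name): name is "scene" or "top" or "wrist"; returns a dict with "pixels" (420x560x3 uint8, red, green, blue), "depth" (420x560 float32, mm along the optical axis (not along the pixel's ray), 0 where there is no reading), "K" (3x3 intrinsics, pixels), "k1" (the pictures are not rectified: a ray, as slopes to the right and down, at radius r is drawn at 1 + k1 r^2 times it, then the intrinsics apply), "view" (4x4, takes a point from world to camera coordinates). Camera axes: x right, y up, looking along -z (the intrinsics and any distortion apply to the point x, -y, -z); pixel columns grow to the right and rows downward; lengths in mm; the calibration is good to about 2 mm. A picture is of the moment at which its call begins.
- ticket.hand_in(): hands the job in; it is judged then, once.
The state is a dict: "time": time; "joint_positions": joint angles; "qvel": joint speeds; "tau": joint torques, N m; "tool_pos": TCP position; "orientation": TCP orientation; "contact_force": force on the tool from outside, world axes, zero at the start; "ft_torque": the same for the moment, N m; "opening": finger opening in mm; "grip_force": force on a finger pad.
Only numpy, scipy, OpenCV 4.12 (cv2) and the standard library are available. Lean on these libraries where they do the work, as an engineer would, in place of code of your own. Each camera call takes 0.05 s, during which the arm holds its last target. There are 200 camera calls.

## Working session

There is one attempt and no reset: what is moved stays moved. The work goes in short steps, Python scripts to look and compute and a shell command to move; the robot and the scene stay as the last step left them, time stands still between calls to the robot, and variables do not carry over. Pictures are saved under pics/ and viewed, at most 10 in all, crops included, and the job is handed in when it is done.

```bash
mkdir -p pics; ls
cat > h.py <<'E'
import numpy as np, cv2
from workcell import r, cams, ticket
from scipy.spatial.transform import Rotation as R
def shot(n,save=None):
    c=cams.read_camera(n)
    if save: cv2.imwrite('pics/'+save,c['pixels'][:,:,::-1])
    return c
def rays(c,uv):
    uv=np.atleast_2d(np.array(uv,float)); K=c['K']
    d=np.c_[(uv[:,0]-K[0,2])/K[0,0],(uv[:,1]-K[1,2])/K[1,1]]
    s=d.copy()
    for _ in range(20): s=d/(1+c['k1']*(s**2).sum(1,keepdims=True))
    V=np.array(c['view']); Rm=V[:3,:3]; o=-Rm.T@V[:3,3]
    return o,np.c_[s[:,0],-s[:,1],-np.ones(len(s))]@Rm
def onz(c,uv,z):
    o,D=rays(c,uv); return o+D*((z-o[2])/D[:,2:])
def pts(c):
    h,w=c['depth'].shape; v,u=np.mgrid[:h,:w]
    o,D=rays(c,np.c_[u.ravel(),v.ravel()])
    return (o+D*c['depth'].reshape(-1,1)).reshape(h,w,3)
def proj(c,P):
    P=np.atleast_2d(P); V=np.array(c['view']); q=P@V[:3,:3].T+V[:3,3]
    s=np.c_[q[:,0],-q[:,1]]/-q[:,2:]; s=s*(1+c['k1']*(s**2).sum(1,keepdims=True))
    K=c['K']; return np.c_[s[:,0]*K[0,0]+K[0,2],s[:,1]*K[1,1]+K[1,2]]
E
python3 - <<'E'
from h import *
a=shot('scene','s0.png');b=shot('top','t0.png')
for c in(a,b):
    V=np.array(c['view']);print(-V[:3,:3].T@V[:3,3],V[:3,:3],c['K'],c['k1'])
o=r.get_obs();print(o,r.tip_extent)
np.savez('t0.npz',**b)
E
```

```text
pics
[ 99.84605361 646.19094106 491.92561626] [[-0.83481019 -0.55045492 -0.00955697]
 [ 0.22884899 -0.36275223  0.90334875]
 [-0.50071957  0.75193763  0.42880031]] [[387.20432597   0.         280.22789976]
 [  0.         387.20432597 209.23461421]
 [  0.           0.           1.        ]] -0.09091255919341727
[ 397.39413558  -18.87450159 1155.18699526] [[-0.00773721 -0.9998629  -0.01463975]
 [ 0.99014154 -0.00970793  0.13973364]
 [-0.1398566  -0.01341428  0.9900809 ]] [[398.81454014   0.         283.56181633]
 [  0.         398.81454014 212.27932152]
 [  0.           0.           1.        ]] -0.03821763211557897
{'time': 0.1, 'joint_positions': array([-1.12401337e+00,  2.13281926e-01, -3.50002104e-02,  1.32352609e+00,
       -1.73978310e-05,  1.57079561e+00]), 'qvel': array([-0.00042499, -0.00189792,  0.00247777, -0.00072868, -0.00107684,
       -0.00072718]), 'tau': array([-7.06023147e-04, -6.87252116e+01,  4.87804055e+01,  1.22885554e-02,
       -4.98199540e-06,  2.60290967e-06]), 'tool_pos': array([ 215.89476309, -450.64393904,  244.87662434]), 'orientation': array([ 9.75151511e-01,  2.21538425e-01, -1.20569431e-04, -4.91449352e-04]), 'contact_force': array([-0.11173209,  0.0030126 , -0.61380707]), 'ft_torque': array([ 0.02403839,  0.02622061, -0.01198284]), 'grip_force': 0.0, 'opening': 85.57051021179093} 14.0
```

View pics/t0.png

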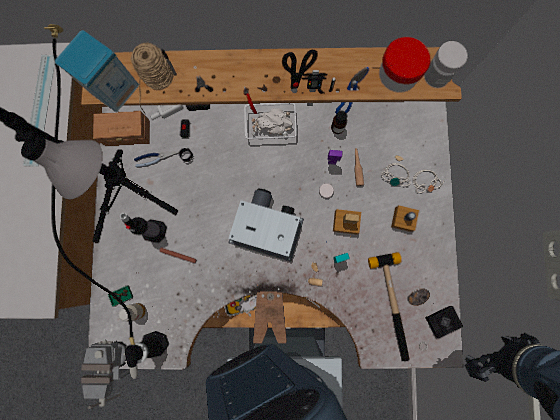

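View pics/s0.png

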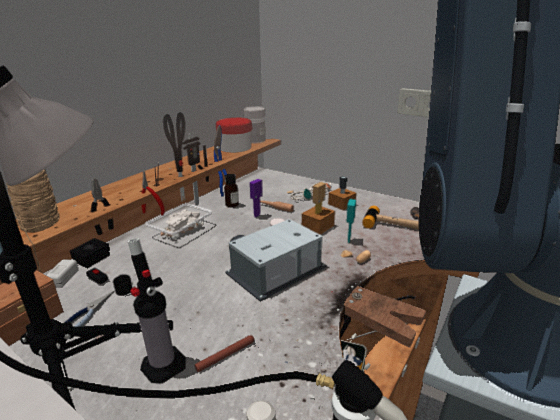

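The top view shows the hood at about (265,228), with the window slit near (250,228) and the bore near (278,237). The strip stand with its wooden holder is at (348,221), and the pin stand with its dark head is at (405,218). The turquoise (342,258) and purple (335,156) look-alikes are to be left alone. I'll measure from the top camera.

Run:
```python
from h import *
c=dict(np.load('t0.npz')); im=c['pixels']
cv2.imwrite('pics/t0c.png',cv2.resize(im[175:275,220:430,::-1],None,fx=3.8,fy=3.8,interpolation=cv2.INTER_CUBIC))
P=pts(c); Z=P[...,2]
def comp(m,name):
    n,l,s,ce=cv2.connectedComponentsWithStats(m.astype(np.uint8))
    for i in range(1,n):
        if s[i,4]>25 and 215<ce[i,0]<435 and 170<ce[i,1]<280:
            vu=np.argwhere(l==i); z=np.median(Z[l==i])
            q=P[l==i][:,:2].astype(np.float32); (cx,cy),wh,an=cv2.minAreaRect(q)
            print(name,s[i,4],ce[i].round(1),'z',z.round(1),'c',round(cx,1),round(cy,1),np.round(wh,1),round(an,1))
comp((Z>72)&(Z<88),'lid/80')
comp((Z>33)&(Z<52),'stand')
comp((Z>80)&(Z<100),'pinhead')
comp((Z>105)&(Z<140),'holder')
g=cv2.cvtColor(im,cv2.COLOR_RGB2GRAY)
comp((g<90)&(cv2.erode(cv2.morphologyEx(((Z>70)&(Z<90)).astype(np.uint8),cv2.MORPH_CLOSE,np.ones((13,13))),np.ones((5,5)))>0),'dark')
```

```text
lid/80 2482 [264.  227.9] z 80.9 c 507.6 49.3 [170.3 110.7] 73.0
stand 43 [268.8 199. ] z 47.6 c 592.5 37.8 [12.  47.1] 85.2
stand 381 [405.2 218.1] z 41.1 c 536.4 -349.1 [59.  60.9] 76.8
stand 421 [346.1 221.9] z 45.8 c 528.3 -182.5 [70.7 60.4] 82.7
stand 50 [386.6 260.2] z 34.5 c 418.8 -289.2 [20.2 37.4] 4.1
pinhead 1654 [264.2 228.1] z 81.7 c 507.2 49.2 [169.9 109.9] 72.9
pinhead 57 [411.4 215.5] z 89.7 c 536.3 -349.2 [19.7 19.9] 82.1
holder 109 [351.1 217.6] z 125.0 c 528.2 -181.6 [35.2 17.7] 82.9
holder 97 [341.8 257.6] z 110.4 c 424.6 -155.7 [17.2 35.8] 17.7
dark 26 [250.3 228. ] z 7.4 c 513.2 90.7 [30.4  7.5] 81.1
```

View pics/t0c.png

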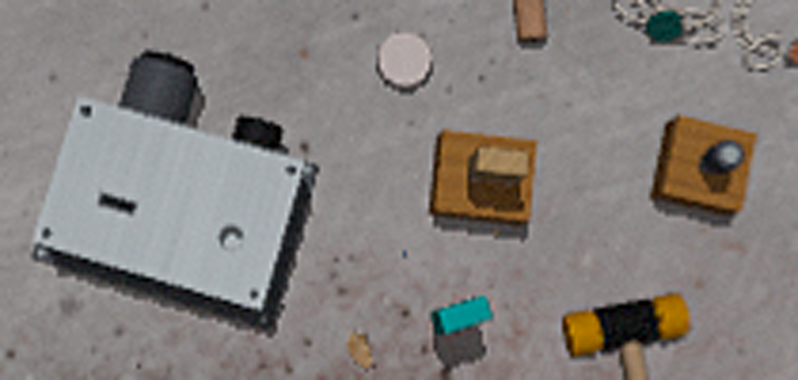

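The crop confirms the hood's rectangle, the window slit, the bore at full-image pixel (280.8,237.4), the wooden holder and the pin head, and all of their sizes match. Next I'll fix the window and bore, and work out the move to above the pin.

```bash
cat >> h.py <<'E'
def go(p,ydeg,ob=None):
    "print shift (m, tool axes) and turn to TCP p with tool y at ydeg (mod 180), z down"
    ob=ob or r.get_obs(); A=R.from_quat(ob['orientation'])
    best=None
    for y in(ydeg,ydeg+180):
        t=np.radians(y); Y=np.array([np.cos(t),np.sin(t),0]); Z=np.array([0,0,-1.])
        B=R.from_matrix(np.c_[np.cross(Y,Z),Y,Z]); v=(A.inv()*B).as_rotvec()
        if best is None or np.linalg.norm(v)<np.linalg.norm(best): best=v
    print('shift',(A.inv().apply(np.array(p)-ob['tool_pos'])/1e3).round(4),'turn',best.round(4),'z_up_tilt',A.apply([0,0,1]).round(4))
E
python3 - <<'E'
from h import *
c=dict(np.load('t0.npz'))
w=onz(c,[250.3,228],80)[0];b=onz(c,[280.8,237.4],80)[0]
print(w,b,w-b,np.linalg.norm(w-b))
y=np.array([np.cos(np.radians(73)),np.sin(np.radians(73)),0]);print('bore from w',w-85*y,(w-np.array([507.5,49.3,80])))
go([536,-349,200],-7)
E
```

```text
[507.09976906  86.241127    80.        ] [480.85846103   3.67923869  80.        ] [26.24130803 82.56188831  0.        ] 86.63181660912421
bore from w [482.24817416   4.95522274  80.        ] [-0.40023094 36.941127    0.        ]
shift [0.3326 0.0467 0.0448] turn [-9.0000e-04 -5.0000e-04 -1.0018e+00] z_up_tilt [-5.e-04  9.e-04 -1.e+00]
```

```bash
python3 -m inch '[[0.04,0.006,0.005,0,0,-0.13,0.085],[0.08,0.012,0.01,0,0,-0.26,0.085],[0.12,0.018,0.015,0,0,-0.39,0.085],[0.16,0.024,0.02,0,0,-0.52,0.085],[0.2,0.03,0.025,0,0,-0.65,0.085],[0.24,0.036,0.03,0,0,-0.78,0.085],[0.28,0.042,0.035,0,0,-0.91,0.085],[0.32,0.045,0.042,0,0,-1.0,0.085],[0.3326,0.0467,0.0448,0,0,-1.0018,0.06],[0.3326,0.0467,0.0448,0,0,-1.0018,0.06]]'
python3 - <<'E'
from h import *
c=shot('wrist','w1.png'); P=pts(c); np.savez('w1.npz',**c)
V=np.array(c['view']);print('cam',-V[:3,:3].T@V[:3,3])
im=c['pixels'];Z=P[...,2]
print(proj(c,[[536.3,-349.2,89],[536.3,-349.2,40]]))
for lo,hi in((80,100),(33,52)):
    m=((Z>lo)&(Z<hi)).astype(np.uint8);n,l,s,ce=cv2.connectedComponentsWithStats(m)
    for i in range(1,n):
        if s[i,4]>200:
            a=cv2.minAreaRect(P[l==i][:,:2].astype(np.float32));print(lo,s[i,4],ce[i].round(),np.median(Z[l==i]),a)
go([536.3,-349.2,67],-7)
E
```

```text
time: 1.1
tool_pos: [537.2, -348.2, 199.1]
orientation: [0.749, 0.663, -0.0, -0.001]
contact_force: [-1.3, -0.7, -0.6]
opening: 60.4
grip_force: 0.0
cam [ 548.51349116 -264.64799888  327.21115696]
[[275.74974266 207.59877072]
 [276.15414175 189.02435893]]
80 662 [280. 205.] 88.4977232189454 ((539.1602783203125, -348.8252868652344), (21.179716110229492, 20.551544189453125), 84.05146789550781)
33 2151 [242.  13.] 44.26330219201094 ((527.432861328125, -208.91485595703125), (16.205148696899414, 60.89179611206055), 83.13558959960938)
33 3582 [280. 183.] 39.59277159548401 ((539.2724609375, -349.4122314453125), (60.72890853881836, 60.17533874511719), 75.89752197265625)
33 411 [546. 388.] 41.285869968474515 ((805.0849609375, -610.2655639648438), (3.8004343509674072, 35.6749382019043), 89.92713165283203)
33 477 [416. 400.] 43.45978594098381 ((659.3971557617188, -610.4140014648438), (4.788544178009033, 37.66034698486328), 88.5047836303711)
shift [-0.0002  0.0003  0.1328] turn [-0.0013 -0.0004  0.    ] z_up_tilt [-1.2e-03  5.0e-04 -1.0e+00]
```

```bash
python3 -m inch '[[0,0.0015,0.03,0,0,0,0.05],[0,0.0015,0.065,0,0,0,0.05],[0,0.0015,0.1,0,0,0,0.05],[0,0.0015,0.12,0,0,0,0.05],[0,0.0015,0.1328,0,0,0,0.05],[0,0.0015,0.1328,0,0,0,0.05],[0,0.0015,0.1328,0,0,0,0.03],[0,0.0015,0.1328,0,0,0,0.01],[0,0.0015,0.1328,0,0,0,0.01],[0,0.0015,0.1328,0,0,0,0.01]]' 45
python3 -c "
from h import *
o=r.get_obs();print(o['tool_pos'],o['opening'],o['grip_force'])"
```

```text
time: 2.15
tool_pos: [538.2, -350.1, 69.4]
orientation: [0.749, 0.663, 0.0, 0.001]
contact_force: [-1.4, -0.2, 7.3]
opening: 20.9
grip_force: 43.7
[ 538.24491463 -350.07914233   69.35976655] 20.939617859905066 43.66634666919708
```

```bash
python3 -m inch '[[0,0,-0.03,0,0,0,0.01],[0,0,-0.07,0,0,0,0.01],[0,0,-0.105,0,0,0,0.01],[0.02,-0.006,-0.135,0,0,0,0.01],[0.06,-0.017,-0.135,0,0,0,0.01],[0.1,-0.029,-0.135,0,0,0,0.01],[0.14,-0.04,-0.135,0,0,0,0.01],[0.18,-0.052,-0.135,0,0,0,0.01],[0.22,-0.063,-0.135,0,0,0,0.01],[0.26,-0.075,-0.135,0,0,0,0.01]]' && python3 -m inch '[[0.03,-0.009,0,0,0,0,0.01],[0.06,-0.017,0,0,0,0,0.01],[0.083,-0.024,0,0,0,0,0.01],[0.083,-0.024,0,0,0,0,0.01],[0.083,-0.024,0,0,0,0,0.01]]'
python3 - <<'E'
from h import *
c=shot('wrist','w2.png'); t=shot('top','t2.png'); np.savez('w2.npz',**c); np.savez('t2.npz',**t)
o=r.get_obs();print(o['tool_pos'],o['opening'],o['grip_force'])
for d in(c,t):
    im=d['pixels'];print(proj(d,[[481.5,4.3,80],[507,86,80],list(o['tool_pos'])]))
P=pts(c);Z=P[...,2];m=(Z>74)&(Z<87);n,l,s,ce=cv2.connectedComponentsWithStats(m.astype(np.uint8))
for i in range(1,n):
    if s[i,4]>300: print(s[i],np.median(Z[l==i]),cv2.minAreaRect(P[l==i][:,:2].astype(np.float32)))
E
```

```text
time: 3.15
tool_pos: [494.7, -80.8, 203.7]
orientation: [0.749, 0.663, 0.001, 0.001]
contact_force: [1.0, 0.6, -0.6]
opening: 20.6
grip_force: 45.2
time: 3.65
tool_pos: [481.5, 3.2, 203.5]
orientation: [0.749, 0.663, 0.0, 0.001]
contact_force: [-0.4, -0.8, -0.5]
opening: 20.9
grip_force: 45.2
[481.49068174   2.43367027 203.13526157] 20.244407008380744 45.19209802150726
[[276.22524949 199.15447502]
 [297.93311386  85.79625874]
 [275.89811365 290.43737009]]
[[280.5685173  237.16473368]
 [250.38861479 228.03582931]
 [280.21254457 233.15368831]]
[  221     0   193   251 34174] 79.52295853480217 ((510.02099609375, 49.25487518310547), (170.87884521484375, 110.97154235839844), 73.03003692626953)
[528 305  32  42 560] 80.47358490559947 ((702.0946044921875, -141.28395080566406), (38.6218147277832, 16.40984535217285), 58.964569091796875)
```

View pics/w2.png

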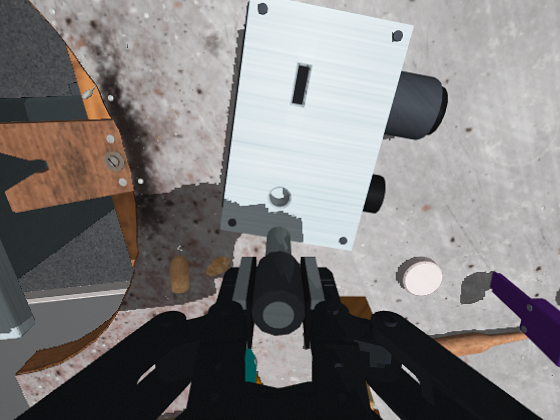

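The wrist view shows the bore at about (280,196), the window at (301,84) and the held pin with its foot near (278,232). I'll compare the pin's axis and the bore in this same camera, so that calibration errors cancel.

Run:
```python
from h import *
c=dict(np.load('w2.npz')); im=c['pixels']; P=pts(c)
cv2.imwrite('pics/w2c.png',cv2.resize(im[170:340,210:350,::-1],None,fx=3.5,fy=3.5,interpolation=cv2.INTER_CUBIC))
# bore: depth deviates / gray
Z=P[...,2]
sub=Z[180:212,262:300]; m=(sub<77).astype(np.uint8)
n,l,s,ce=cv2.connectedComponentsWithStats(m); print('bore depth comps',s[1:],ce[1:]+[262,180])
m=((Z>135)&(Z<235)); 
for z in (155,165,175,222):
    q=P[(abs(Z-z)<2.5)&m]; q=q[(abs(q[:,0]-481)<13)&(abs(q[:,1]-5)<20)]
    print(z,len(q),q[:,:2].min(0) if len(q) else'',q[:,:2].max(0) if len(q) else'')
m=Z[60:110,280:325]<70
v,u=np.nonzero(m);a=cv2.minAreaRect(np.c_[u,v].astype(np.float32));print('win px',a)
W=onz(c,np.array(cv2.boxPoints(a))+[280,60],80);print(W)
```

```text
bore depth comps [[  8   8  20  19 290]] [[279.56551724 196.78275862]]
155 79 [476.56855988   4.93096447] [489.86398164  11.23832442]
165 100 [476.2899348    2.67817937] [489.82598595  11.34869382]
175 99 [476.66893681   5.87583343] [489.75842047  11.30545616]
222 2299 [468.01783138  -9.24911881] [493.94618433  16.06574555]
win px ((20.263999938964844, 24.548002243041992), (10.554241180419922, 38.728702545166016), 10.30484676361084)
[[501.35326526  75.23310313  80.        ]
 [508.80875728  99.70284081  80.        ]
 [515.82631649  97.63196375  80.        ]
 [508.61239236  73.04206101  80.        ]]
```

View pics/w2c.png

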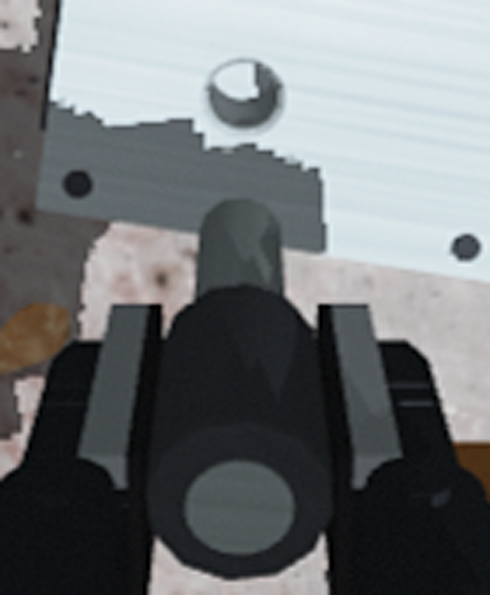

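Run:
```python
from h import *
c=dict(np.load('w2.npz'))
print('bore',onz(c,[[280,197.1],[279.8,196.8]],80),'head',onz(c,[278.6-.3,314.9-.3],223),'head hi',onz(c,[278.3,314.6],225))
go([0,0,0],-7)
```

```text
bore [[484.65505278   5.6289502   80.        ]
 [484.52841043   5.89420713  80.        ]] head [[482.7773518    4.66468902 223.        ]] head hi [[482.95549013   6.18122809 225.        ]]
shift [-0.0613 -0.4777  0.2028] turn [ 0.0008  0.0001 -0.0005] z_up_tilt [ 8.e-04 -2.e-04 -1.e+00]
```

```bash
python3 -m inch '[[0.0011,0.0012,0.025,0,0,0,0.01],[0.0011,0.0012,0.05,0,0,0,0.01],[0.0011,0.0012,0.061,0,0,0,0.01],[0.0011,0.0012,0.061,0,0,0,0.01],[0.0011,0.0012,0.061,0,0,0,0.01]]'
python3 - <<'E'
from h import *
c=shot('wrist'); np.savez('w3.npz',**c); im=c['pixels']; P=pts(c);Z=P[...,2]
o=r.get_obs();print(o['tool_pos'],o['contact_force'])
cv2.imwrite('pics/w3.png',cv2.resize(im[140:300,200:360,::-1],None,fx=3.5,fy=3.5,interpolation=cv2.INTER_CUBIC))
for z in (92,97,102,110):
    q=P[(abs(Z-z)<2.5)]; q=q[(abs(q[:,0]-483)<13)&(abs(q[:,1]-5)<20)]
    print(z,len(q),q[:,:2].min(0) if len(q) else'',q[:,:2].max(0) if len(q) else'')
E
```

```text
time: 4.25
tool_pos: [482.9, 3.6, 142.5]
orientation: [0.749, 0.662, 0.0, 0.0]
contact_force: [0.1, -0.2, -0.9]
opening: 20.7
grip_force: 45.2
[483.14897172   3.70249795 142.78556999] [-0.67731823  0.53066341 -1.6310763 ]
92 75 [477.83711723   4.7633888 ] [491.24068414  11.44909568]
97 77 [478.04745836   6.2831827 ] [491.20099171  11.74211215]
102 91 [477.70369766   2.95172559] [491.22199268  11.45223857]
110 92 [477.90133633   5.62067718] [491.18088927  11.57896065]
```

View pics/w3.png

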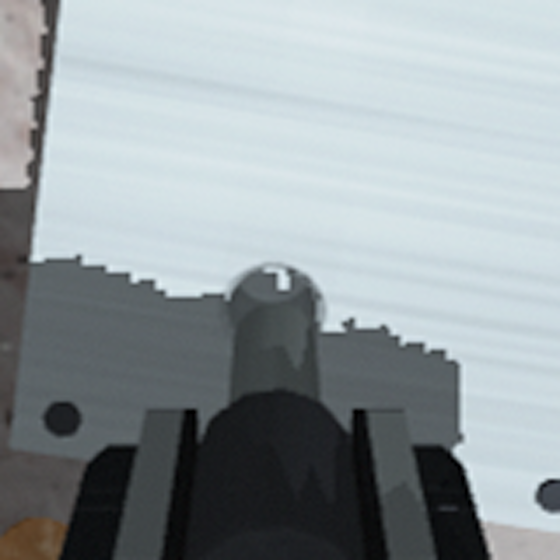

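The crop shows the pin's foot over the bore: the rim spans x 226–325 with its top at y 262, and the shank spans x 231–319. The lateral centring is good, so I'll check the depth direction.

Run:
```python
from h import *
c=dict(np.load('w3.npz'))
f=lambda u,v:onz(c,[u/3.5+200-.36,v/3.5+140-.36],80)[0].round(2)
print('L',f(226,308),'R',f(325,308),'far',f(276,262))
```

```text
L [475.95   7.3   80.  ] R [493.21   5.16  80.  ] far [485.72  14.8   80.  ]
```

```bash
python3 -m inch '[[0.0012,0,0,0,0,0,0.01],[0.0012,0,0.006,0,0,0,0.01],[0.0012,0,0.01,0,0,0,0.01],[0.0012,0,0.013,0,0,0,0.01],[0.0012,0,0.013,0,0,0,0.01]]'
```

```text
time: 4.8
tool_pos: [482.3, 5.1, 128.2]
orientation: [0.749, 0.663, -0.0, -0.0]
contact_force: [-0.7, 0.6, -0.8]
opening: 21.0
grip_force: 45.2
```

```bash
python3 -m inch '[[0,0,0.005,0,0,0,0.01],[0,0,0.009,0,0,0,0.01],[0,0,0.013,0,0,0,0.01],[0,0,0.015,0,0,0,0.01],[0,0,0.0165,0,0,0,0.01],[0,0,0.0165,0,0,0,0.01]]'
```

```text
time: 5.4
tool_pos: [482.6, 5.2, 112.0]
orientation: [0.749, 0.663, -0.0, -0.0]
contact_force: [0.1, 0.5, -1.0]
opening: 21.1
grip_force: 45.2
```

```bash
python3 -m inch '[[0,0,0.001,0,0,0,0.01],[0,0,0.002,0,0,0,0.01],[0,0,0.003,0,0,0,0.01],[0,0,0.003,0,0,0,0.01]]'
```

```text
time: 5.8
tool_pos: [483.1, 5.2, 110.3]
orientation: [0.749, 0.663, 0.001, 0.0]
contact_force: [-5.5, 0.9, 19.6]
opening: 20.7
grip_force: 47.4
```

```bash
python3 -m inch '[[0,0,0,0,0,0,0.05],[0,0,0,0,0,0,0.05],[0,0,0,0,0,0,0.05],[0,0,-0.03,0,0,0,0.05],[0,0,-0.07,0,0,0,0.05],[0,0,-0.1,0,0,0,0.05],[-0.04,0.015,-0.1,0,0,0,0.05],[-0.08,0.031,-0.1,0,0,0,0.05],[-0.12,0.046,-0.1,0,0,0,0.05],[-0.16,0.062,-0.1,0,0,0,0.05]]' && python3 -m inch '[[-0.02,0.0075,0.01,0,0,0,0.05],[-0.02,0.0075,0.01,0,0,0,0.05],[-0.02,0.0075,0.01,0,0,0,0.05]]'
python3 - <<'E'
from h import *
c=shot('wrist','w4.png'); P=pts(c);Z=P[...,2]; t=shot('top'); PT=pts(t)
o=r.get_obs();print(o['tool_pos'])
def rep(n,P,lo,hi,mn):
    Z=P[...,2];m=((Z>lo)&(Z<hi)).astype(np.uint8);k,l,s,ce=cv2.connectedComponentsWithStats(m)
    for i in range(1,k):
        if s[i,4]>mn: print(n,lo,s[i,4],ce[i].round(),np.median(Z[l==i]).round(1),cv2.minAreaRect(P[l==i][:,:2].astype(np.float32)))
rep('w',P,120,130,200); rep('w',P,38,52,800); rep('top pin',PT,118,138,20)
go([530,-182,95],-7.1)
E
```

```text
time: 6.8
tool_pos: [524.8, -162.9, 209.2]
orientation: [0.749, 0.663, 0.0, 0.0]
contact_force: [1.0, 0.6, 0.2]
opening: 50.0
grip_force: 0.0
time: 7.1
tool_pos: [529.4, -182.1, 198.8]
orientation: [0.749, 0.662, -0.0, -0.001]
contact_force: [-1.1, 0.6, 0.5]
opening: 49.9
grip_force: 0.0
[ 529.65578972 -181.27468908  199.43131577]
w 120 1396 [279. 221.] 124.3 ((531.4921264648438, -181.5753936767578), (35.55165481567383, 17.80883026123047), 82.36376190185547)
w 38 4085 [279. 182.] 44.6 ((531.4614868164062, -182.42977905273438), (70.81644439697266, 60.06454086303711), 82.8024673461914)
w 38 2554 [306. 337.] 39.7 ((539.43212890625, -349.1065368652344), (62.076072692871094, 60.23799133300781), 75.92333221435547)
top pin 118 937 [274.  43.] 128.1 ((1019.9658203125, 22.2724609375), (10.76284122467041, 662.3392333984375), 0.47437813878059387)
top pin 118 1627 [505. 175.] 128.1 ((624.8193359375, -603.8101806640625), (874.7067260742188, 222.65005493164062), 14.974266052246094)
top pin 118 116 [122.  46.] 130.1 ((1018.1630249023438, 444.8461608886719), (7.951513767242432, 88.42874908447266), 0
[... 1438 characters left out ...]
6875), (137.3098907470703, 16.326435089111328), 44.3060188293457)
top pin 118 113 [142. 352.] 131.5 ((192.21322631835938, 354.58599853515625), (47.04542541503906, 24.098173141479492), 13.84284782409668)
top pin 118 539 [ 96. 359.] 128.1 ((173.82833862304688, 472.796875), (57.03373336791992, 73.7830581665039), 0.30769583582878113)
top pin 118 542 [ 96. 387.] 127.9 ((103.98914337158203, 470.9122009277344), (52.41738510131836, 77.07000732421875), 0.3225176930427551)
top pin 118 54 [275. 398.] 127.5 ((81.3265609741211, 22.661916732788086), (4.43331241607666, 46.164302825927734), 15.607834815979004)
shift [-0.0007  0.0004  0.1044] turn [ 0.     -0.0002  0.0024] z_up_tilt [ 1.e-04  2.e-04 -1.e+00]
```

View pics/w4.png

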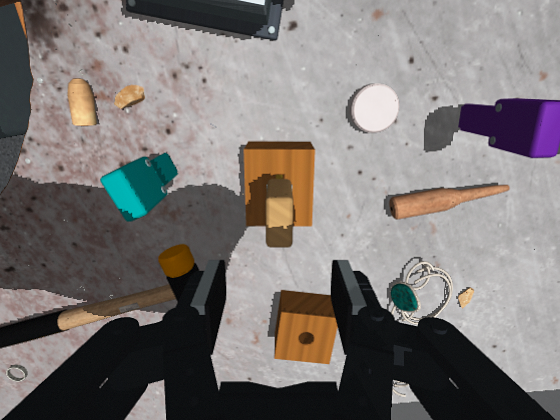

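The view shows the wooden holder at (279,210) in its slot, centred between the fingers, and the pin stand now empty. The top camera reads the pin's head top at z≈130, so it is home. Now to take the strip.

```bash
python3 -m inch '[[-0.0005,0.0006,0.035,0,0,0.002,0.05],[-0.0005,0.0006,0.07,0,0,0.002,0.05],[-0.0005,0.0006,0.095,0,0,0.002,0.05],[-0.0005,0.0006,0.104,0,0,0.002,0.05],[-0.0005,0.0006,0.104,0,0,0.002,0.05],[-0.0005,0.0006,0.104,0,0,0.002,0.03],[-0.0005,0.0006,0.104,0,0,0.002,0.01],[-0.0005,0.0006,0.104,0,0,0.002,0.01],[-0.0005,0.0006,0.104,0,0,0.002,0.01],[-0.0005,0.0006,0.104,0,0,0.002,0.01]]' 60
```

```text
time: 8.2
tool_pos: [530.8, -182.8, 96.8]
orientation: [0.75, 0.662, 0.0, 0.001]
contact_force: [-2.6, 1.7, 10.6]
opening: 17.4
grip_force: 58.1
```

```bash
python3 -m inch '[[0,0,-0.03,0,0,0,0.01],[0,0,-0.07,0,0,0,0.01],[0,0,-0.105,0,0,0,0.01],[0.02,-0.004,-0.13,0,0,0.02,0.01],[0.06,-0.0126,-0.13,0,0,0.05,0.01],[0.1,-0.021,-0.13,0,0,0.08,0.01],[0.14,-0.0294,-0.13,0,0,0.11,0.01],[0.18,-0.0378,-0.13,0,0,0.14,0.01],[0.22,-0.0462,-0.13,0,0,0.16,0.01],[0.255,-0.0535,-0.13,0,0,0.173,0.01]]' && python3 -m inch '[[0.009,-0.0005,0,0,0,0,0.01],[0.009,-0.0005,0.02,0,0,0,0.01],[0.009,-0.0005,0.03,0,0,0,0.01],[0.009,-0.0005,0.03,0,0,0,0.01],[0.009,-0.0005,0.03,0,0,0,0.01]]'
cat > m.py <<'E'
from h import *
import sys
c=shot('wrist'); np.savez(sys.argv[1]+'.npz',**c); im=c['pixels']; P=pts(c);Z=P[...,2]
o=r.get_obs();print(o['tool_pos'].round(2),o['contact_force'].round(1),o['opening'],o['grip_force'])
e=o['tool_pos'][2]-81.8
cv2.imwrite('pics/'+sys.argv[1]+'.png',cv2.resize(im[100:320,180:400,::-1],None,fx=2.7,fy=2.7,interpolation=cv2.INTER_CUBIC))
th=np.radians(-17);H=np.array([[np.cos(th),np.sin(th)],[-np.sin(th),np.cos(th)]])
for z in np.arange(e+12,e+56,10):
    q=P[abs(Z-z)<3][:,:2]@H.T; q0=H@o['tool_pos'][:2]; q=q-q0; q=q[(abs(q[:,0])<7)&(abs(q[:,1])<22)]
    if len(q): print('strip z',z.round(),len(q),'hood-frame rel TCP',np.percentile(q,[1,99],0).round(2).ravel())
print('win pred',proj(c,[[508,86,80]]))
b=cv2.minAreaRect(P[(Z>74)&(Z<86)&(abs(P[...,0]-510)<90)&(abs(P[...,1]-50)<110)][:,:2].astype(np.float32));print('lid',b,'rel',H@(np.array(b[0])-o['tool_pos'][:2]))
go([508,86,150],-17)
E
python3 m.py w5
```

```text
time: 9.2
tool_pos: [508.5, 79.0, 226.2]
orientation: [0.804, 0.594, 0.001, 0.0]
contact_force: [1.5, 0.7, -1.7]
opening: 17.5
grip_force: 60.2
time: 9.7
tool_pos: [511.0, 85.4, 195.7]
orientation: [0.804, 0.594, 0.0, 0.0]
contact_force: [0.1, -0.3, -0.1]
opening: 17.1
grip_force: 60.2
[511.2   85.42 195.95] [-1.2  0.7 -1.7] 17.181747359962788 60.15939474105835
strip z 126.0 32 hood-frame rel TCP [-2.15 11.88  3.51 13.13]
strip z 136.0 36 hood-frame rel TCP [-2.03 11.9   3.4  13.17]
strip z 146.0 44 hood-frame rel TCP [-1.89 11.75  3.84 13.28]
strip z 156.0 47 hood-frame rel TCP [-1.74 12.11  3.7  13.28]
win pred [[272.4654137  204.22500514]]
lid ((512.5619506835938, 57.70958709716797), (152.75985717773438, 111.05644989013672), 73.04573059082031) rel [  9.40803047 -26.1034679 ]
shift [-0.0004 -0.0033  0.0459] turn [ 0.0006 -0.0003 -0.0012] z_up_tilt [ 7.e-04  1.e-04 -1.e+00]
```

View pics/w5.png

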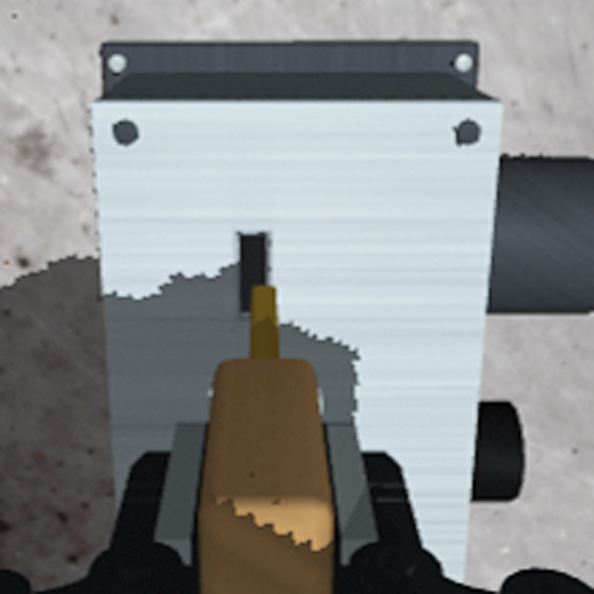

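The crop shows the window at x 239–267, y 233–311 and the strip's end at x 251–277. I'll compute the offset in hood axes.

```bash
cat > w.py <<'E'
from h import *
import sys
n,x0,y0,f=sys.argv[1],*map(float,sys.argv[2:5]); c=dict(np.load(n+'.npz')); T=np.array(eval(sys.argv[5])); 
th=np.radians(-17);H=np.array([[np.cos(th),np.sin(th)],[-np.sin(th),np.cos(th)]])
g=cv2.cvtColor(c['pixels'],cv2.COLOR_RGB2GRAY).astype(float)
for u,v in eval(sys.argv[6]): print((u,v),(H@(onz(c,[(u+.5)/f+x0-.5,(v+.5)/f+y0-.5],80)[0][:2]-T)).round(2))
E
python3 w.py w5 180 100 2.7 '[511.2,85.42]' '[(239,250),(267,250),(253,233),(253,311),(113,300),(482,300)]'
```

```text
(239, 250) [-6.4   9.22]
(267, 250) [1.47 9.21]
(253, 233) [-2.44 14.17]
(253, 311) [-2.57 -9.13]
(113, 300) [-42.61  -5.7 ]
(482, 300) [62.99 -5.86]
```

```bash
python3 -m inch '[[0,-0.001,0.008,0,0,0,0.01],[0,-0.0033,0.018,0,0,0,0.01],[0,-0.0033,0.025,0,0,0,0.01],[0,-0.0033,0.025,0,0,0,0.01],[0,-0.0033,0.025,0,0,0,0.01]]'; python3 m.py w6
python3 - <<'E'
from h import *
for n,T in(('w5',[511.2,85.42]),('w6',r.get_obs()['tool_pos'][:2])):
    c=dict(np.load(n+'.npz'));P=pts(c);Z=P[...,2];g=cv2.cvtColor(c['pixels'],cv2.COLOR_RGB2GRAY)
    th=np.radians(-17);H=np.array([[np.cos(th),np.sin(th)],[-np.sin(th),np.cos(th)]])
    h,w=Z.shape;v,u=np.mgrid[:h,:w];Q=(onz(c,np.c_[u.ravel(),v.ravel()],80)[:,:2]-T)@H.T
    m=(Z.ravel()<74)&(abs(Q[:,0]+2)<9)&(abs(Q[:,1]-2)<19)
    print(n,m.sum(),Q[m].min(0),Q[m].max(0))
    m=(g.ravel()<70)&(abs(Q[:,0]+2)<9)&(Q[:,1]>-20)&(Q[:,1]<21)
    print(n,m.sum(),Q[m].min(0),Q[m].max(0))
E
```

```text
time: 10.25
tool_pos: [507.6, 86.8, 170.0]
orientation: [0.804, 0.595, -0.0, -0.0]
contact_force: [0.4, 0.2, -1.6]
opening: 17.3
grip_force: 60.2
[507.83  86.86 170.34] [-0.4 -0.  -1.1] 16.79486758483369 60.16001343727112
strip z 101.0 34 hood-frame rel TCP [-2.22 11.44  3.46 13.18]
strip z 111.0 37 hood-frame rel TCP [-2.09 11.81  3.32 13.18]
strip z 121.0 42 hood-frame rel TCP [-1.93 11.73  3.79 13.27]
strip z 131.0 43 hood-frame rel TCP [-1.8  12.24  3.64 13.12]
win pred [[277.25196456 216.86666228]]
lid ((510.0799560546875, 49.6544075012207), (170.04827880859375, 110.8915023803711), 73.07147216796875) rel [ 13.02667316 -34.91854144]
shift [-0.0008  0.0004  0.0203] turn [ 0.0001 -0.     -0.0005] z_up_tilt [ 1.e-04  0.e+00 -1.e+00]
w5 237 [ -5.98728029 -10.07027745] [ 1.03634313 13.37974825]
w5 322 [ -6.69173697 -19.3530755 ] [ 4.14082724 14.15467957]
w6 136 [-2.51353279 -9.95004314] [ 5.15795351 13.04962655]
w6 303 [-10.50076746 -19.25420574] [ 5.14968021 13.76395397]
```

View pics/w6.png

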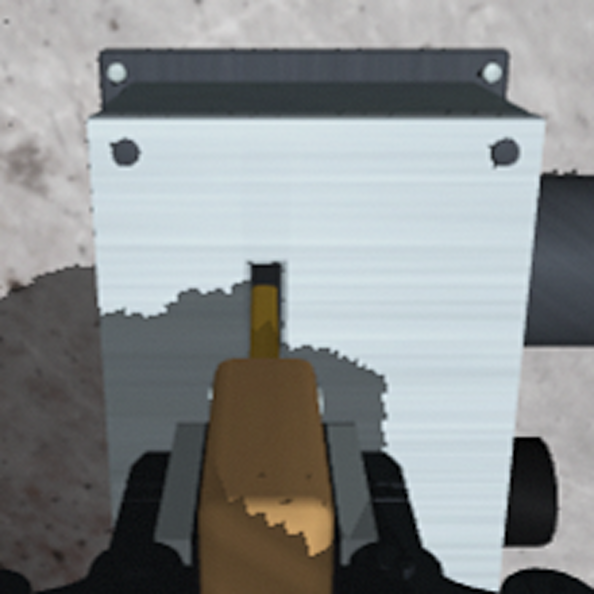

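```bash
sed -i "s/,80)\[0\]\[:2\]/,float(sys.argv[7]) if len(sys.argv)>7 else 80)[0][:2]/" w.py
echo win; python3 w.py w6 180 100 2.7 '[507.83,86.86]' '[(250,275),(282,275),(286,275),(266,263)]'; echo tip; python3 w.py w6 180 100 2.7 '[507.83,86.86]' '[(265,285),(252,290),(278,290)]' 88.5
python3 - <<'E'
from h import *
c=dict(np.load('w6.npz'));im=c['pixels'][190:240,265:295]
for v in(196,198,200,202,204,206,208,212,216,220): print(v,cv2.cvtColor(c['pixels'],cv2.COLOR_RGB2GRAY)[v,268:290])
E
```

```text
win
(250, 275) [-2.98 10.5 ]
(282, 275) [ 5.14 10.49]
(286, 275) [ 6.15 10.49]
(266, 263) [ 1.08 13.7 ]
tip
(265, 285) [ 0.83 10.79]
(252, 290) [-2.36  9.5 ]
(278, 290) [4.01 9.49]
196 [215 217 208 188 176 189 204 203 201 198 199 200 189 177 176 183 190 187
 202 216 215 216]
198 [218 220 207 190 144  39  20  21  22  22  22  23  24  25  24  37 113 160
 193 221 220 220]
200 [215 215 201 185 150  53  28  31  32  33  32  34  34  33  30  43  87 136
 188 216 215 214]
202 [218 220 207 195 155  48  29  31  33  31  33  33  34  33  31  46 121 164
 192 220 221 220]
204 [199 158  83  81  68  39  28  29  30  30  31  30  31  32  30  48 116 157
 195 223 221 221]
206 [ 92  91  88  87  73  55  65  78  80  82  81  79  76  70  48  48 120 156
 187 215 214 214]
208 [ 96  96  93  90  80  67  74  79  82  82  83  81  81  86  65  46 123 159
 190 219 218 217]
212 [ 93  94  90  88  78  67  73  82  81  81  83  81  83  86  65  48 121 158
 187 214 213 213]
216 [ 93  92  90  86  76  69  75  82  82  81  81  81  81  84  66  52 119 153
 185 213 211 211]
220 [ 97  95  93  91  79  70  78  83  80  71  65  64  69  82  69  61  75 132
 200 219 216 217]
```

```bash
python3 -m inch '[[-0.0002,0.0003,0.004,0,0,0,0.01],[-0.0002,0.0003,0.008,0,0,0,0.01],[-0.0002,0.0003,0.012,0,0,0,0.01],[-0.0002,0.0003,0.014,0,0,0,0.01],[-0.0002,0.0003,0.014,0,0,0,0.01]]'
```

```text
time: 10.8
tool_pos: [507.8, 86.5, 155.8]
orientation: [0.804, 0.595, -0.0, -0.0]
contact_force: [-0.0, -0.2, -1.7]
opening: 17.5
grip_force: 60.2
```

```bash
python3 -m inch '[[0,0,0.002,0,0,0,0.01],[0,0,0.004,0,0,0,0.01],[0,0,0.006,0,0,0,0.01],[0,0,0.008,0,0,0,0.01],[0,0,0.008,0,0,0,0.01]]'
```

```text
time: 11.3
tool_pos: [507.8, 86.6, 147.9]
orientation: [0.804, 0.595, -0.0, -0.0]
contact_force: [-0.8, 0.5, -1.0]
opening: 17.4
grip_force: 60.2
```

```bash
python3 -m inch '[[0,0,0.004,0,0,0,0.01],[0,0,0.008,0,0,0,0.01],[0,0,0.012,0,0,0,0.01],[0,0,0.016,0,0,0,0.01],[0,0,0.02,0,0,0,0.01],[0,0,0.024,0,0,0,0.01],[0,0,0.028,0,0,0,0.01],[0,0,0.031,0,0,0,0.01],[0,0,0.032,0,0,0,0.01],[0,0,0.032,0,0,0,0.01]]'
python3 - <<'E'
from h import *
c=shot('wrist');t=shot('scene','s7.png'); np.savez('w7.npz',**c);P=pts(c);Z=P[...,2]; o=r.get_obs();print(o['tool_pos'],o['contact_force'],o['ft_torque'])
th=np.radians(-17);H=np.array([[np.cos(th),np.sin(th)],[-np.sin(th),np.cos(th)]])
Q=(P[...,:2]-o['tool_pos'][:2])@H.T
m=(abs(Q[...,0])<8)&(Q[...,1]>5)&(Q[...,1]<22)&(Z>60)&(Z<175)
print(np.histogram(Z[m],bins=np.arange(60,176,2.5)))
m2=m&(abs(Q[...,0])<6)&(Q[...,1]>16)&(Z>85); print('holder face zmin',np.sort(Z[m2])[:12])
m3=(abs(Q[...,0])<7)&(abs(Q[...,1])<14)&(Z>125)&(Z<160); print('top',np.median(Z[m3]),m3.sum())
lid=(abs(Z-80)<5)&(abs(Q[...,0]-13)<30)&(Q[...,1]>25)&(Q[...,1]<45);print('lid',np.median(Z[lid]))
E
```

```text
time: 12.3
tool_pos: [507.9, 86.5, 116.1]
orientation: [0.804, 0.595, -0.0, -0.0]
contact_force: [-0.3, 0.5, -1.6]
opening: 17.2
grip_force: 60.2
[508.06280511  86.59193943 116.32907986] [-0.34573264  1.01830911 -1.10983453] [0.04018792 0.03244732 0.01334732]
(array([   0,    0,    0,    0,    0,    4,    4,  421,  132,    7,    0,
          0,    0,    0,   19,   75,   78,   77,   85,   82,   95,   88,
        101,  105,  114,  115,  122,  128,  138,  146,  155,  149,  343,
       1351,   12,    0,    0,    0,    0,    0,    0,    0,    0,    0,
          0,   48]), array([ 60. ,  62.5,  65. ,  67.5,  70. ,  72.5,  75. ,  77.5,  80. ,
        82.5,  85. ,  87.5,  90. ,  92.5,  95. ,  97.5, 100. , 102.5,
       105. , 107.5, 110. , 112.5, 115. , 117.5, 120. , 122.5, 125. ,
       127.5, 130. , 132.5, 135. , 137.5, 140. , 142.5, 145. , 147.5,
       150. , 152.5, 155. , 157.5, 160. , 162.5, 165. , 167.5, 170. ,
       172.5, 175. ]))
holder face zmin [96.26865852 96.41058671 96.44043347 96.68888402 96.69210392 96.81158361
 96.81351791 96.85354198 96.97513861 97.04947041 97.18706911 97.19430269]
top 143.70967219775767 2417
lid 79.54591248919303
```

View pics/s7.png

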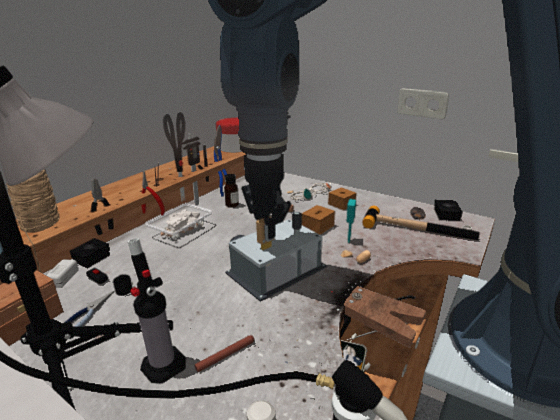

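The scene shows the strip through the window under the gripper at about (265,238) and the pin standing in the lid at about (297,218). The gap is about 14.3 mm, so I'll lower it by 4.3 mm.

```bash
python3 -m inch '[[0,0,0.002,0,0,0,0.01],[0,0,0.0035,0,0,0,0.01],[0,0,0.0043,0,0,0,0.01],[0,0,0.0043,0,0,0,0.01],[0,0,0.0043,0,0,0,0.01],[0,0,0.0043,0,0,0,0.01]]'
python3 - <<'E'
from h import *
c=shot('wrist');t=shot('top');P=pts(c);Z=P[...,2];o=r.get_obs();print(o['tool_pos'],o['contact_force'],o['grip_force'])
th=np.radians(-17);H=np.array([[np.cos(th),np.sin(th)],[-np.sin(th),np.cos(th)]])
Q=(P[...,:2]-o['tool_pos'][:2])@H.T
m3=(abs(Q[...,0])<7)&(abs(Q[...,1])<14)&(Z>120)&(Z<160); print('top',np.median(Z[m3]))
P=pts(t);m=(np.hypot(P[...,0]-482,P[...,1]-5)<9)&(P[...,2]>90)&(P[...,2]<150);print('pin',m.sum(),np.median(P[m],0) if m.sum() else '')
E
```

```text
time: 13.0
tool_pos: [508.0, 86.6, 112.0]
orientation: [0.804, 0.595, 0.0, 0.0]
contact_force: [1.0, -0.1, -0.1]
opening: 17.2
grip_force: 60.2
[507.99221435  86.5622037  111.94929974] [ 0.51684682  0.53307277 -1.06208466] 60.160746574401855
top 139.57822358043228
pin 38 [482.84891657   4.63020992 130.93339653]
```

Gap is about 10 mm, there is no contact force, and the pin is home. Handing in.

```bash
python3 -c "
from workcell import ticket
print(ticket.hand_in())"
```

```text
the job is handed in; nothing more can be done
None
```

The job is handed in at 13 s: the guard pin is home in the bore and released, and the strip is still gripped in the window, upright, with its holder about 10 mm above the lid and no contact force showing.

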